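# Fit a fresh charcoal filter to the solvent waste canister

## Robot

A 6-joint arm with a two-finger parallel gripper is mounted at the origin on the work surface. World frame = base frame: x ahead of the robot, y to its left, z up, the work surface at z = 0. Lengths are in mm, angles in rad, forces in N, time in s.
With the tool pointing down it reaches from about 300 to 775 mm from the base axis. Payload 14.6 kg.
Tool frame: the origin (TCP) lies at the very end of the fingers, on their centre line; the grasp point (between the pads) lies 19 mm behind it; z points along the fingers, y is the line along which they close (so a half turn about z gives the same grasp; the last joint's range is limited). The gripper opens to 94 mm and grips with 3 to 60 N. Pads are 16 mm wide; open, the fingers measure 119 mm over their backs; the gripper's body (75 mm by 177 mm) begins 78 mm behind the grasp point.
Start: joints at [1.1, 0.3, 1.521, -0, 1.321, -0.067], TCP at [216.1, 505.757, 170.346] pointing down, gripper open.
Joint ranges: [-3.03, 3.03], [-0.79, 2.21], [0.23, 2.52], [-1.04, 4.18], [0, 3.07], [-2.55, 2.55]. Speed limits (rad/s): [2.22, 2.22, 2.57, 3.14, 3.14, 3.14].

## Interface

Orientations are given as [roll, pitch, yaw] about the fixed x, y, z axes, in that order (R = Rz(yaw) Ry(pitch) Rx(roll)).
In Python, from cell import manip, optics gives the robot as it stands.
- The arm moves only by the shell command python3 -m crank 'ROWS' [FORCE]. ROWS is JSON, a list of rows, each a list of 7 numbers: the opening in per cent of the stroke, from 0 (shut) to 100 (fully open), then the shift along the tool's x, y, z in mm, then the turn, a rotation vector about the tool's x, y, z in rad. A call has 1 to 10 rows; each row is the pose to reach, as a shift and turn from the pose commanded when the call began, along the tool's axes at that moment; what a row does not reach only later rows make up. A row lasts 1/10 s, in which the tool goes at most 50 mm and 8.59 degrees, less where a joint would pass 70% of its speed; a pose out of reach is approached as far as the arm can. A call with a gripper value outside its range is refused whole. The fingers move at their own pace and stop on an object; FORCE is the grip in N (left out, the last holds). Time passes only in rows, so rows that repeat a pose let the fingers close. It gives the time, the measured TCP pose, the force, the opening and the grip force at its end, in the units of the state.
- manip.read_state(): the state, without advancing time (a new reading comes with each control period).
- optics.camera(name): name is "side" or "top" or "wrist"; returns (picture, depth): 480x640x3 uint8, red, green, blue; 480x640 float32, mm along the optical axis (not along the pixel's ray), 0 where there is no reading.
- optics.calibration(name): a dict with "camera_matrix" (3x3 intrinsics, pixels), "R" (3x3) and "t" (3): a world point X has camera coordinates R X + t. Camera axes: x right, y down, z forward; pixel columns grow to the right and rows downward; lengths in mm; the calibration is good to about 2 mm. A picture is of the moment at which its call begins: read the wrist's pose just before it. calibration takes no time and is no camera call; for the wrist camera it gives the pose at the moment of the call.
- manip.sign_off(): hands the job in; it is judged then, once.
The state is a dict: "clock": time; "joints": joint angles; "qd": joint speeds; "effort": joint torques, N m; "eef_pos": TCP position; "eef_rot": TCP orientation; "wrist_force": force on the tool from outside, world axes, zero at the start; "moment": the same for the moment, N m; "finger_gap": finger opening in mm; "finger_force": force on a finger pad.
Only numpy, scipy, OpenCV 4.12 (cv2) and the standard library are available. Lean on these libraries where they do the work, as an engineer would, in place of code of your own. Each camera call takes 0.05 s, during which the arm holds its last target. There are 200 camera calls.

## Task

The solvent waste canister needs a fresh exhaust filter. Turn its red cap clockwise until it is tight, then pick up the fresh filter with the green band and press it upright onto the white spigot in the middle of the cap until it snaps fully home, flush on the cap. Leave the spent brown-banded filter and everything else on the bench where it stands, do not ram the spigot, and finish with the gripper still holding the filter and pressing it firmly down.

Things in the scene. Friction and masses are not known exactly. Their poses are not given: they have to be found in the camera images.
- waste_cap (a joint): Angle of the red screw cap about its upright axis, rad. 0 = tight, at a hard stop; positive = loose (counter-clockwise from above); clockwise tightens. It starts 0.7 to 1.35 rad loose, needs about 0.25 N m to turn, stays where it is left and keeps its height.
- cap_top (a point): Centre of the red cap's flat top face, 184 mm above the bench, z up, turning with the cap. Cap: ribbed disc 58 mm across, reaching 30 mm down from here, with 10 mm of free neck under it. Round the spigot, 21.5 mm from the axis, stand three blanked white ports 9 mm across and 9 mm tall.
- spigot_tip (a point): Tip of the white spigot on the cap's axis, 17 mm above cap_top. Spigot 16.4 mm across, its top 6 mm tapering to 9 mm; four grey spring bumps centred 8 mm above the cap's face reach out to 24 mm across. A filter's lip meets them about 12 mm above the face; resistance grows to 8 to 15 N, then about 6 mm above the face it suddenly drops and the bumps draw the filter down (by up to 11 N) onto the face.
- waste_can: Full white waste canister in a grey spill tray; cannot be moved. Origin: under the tray's centre. Tray 160 (x) by 220 (y) by 22 mm; canister 120 by 180 mm, shoulder 144 mm above the bench. Neck and cap stand 45 mm to +y of the origin; a carrying handle 16 mm thick, up to 32 mm above the shoulder, runs from y = -76 to -20 mm.
- fresh_filter: The fresh filter: loose white upright cartridge with green band and top, 66 mm tall, about 80 g. Origin: centre of its underside, z up. Body 44 mm across from 21 mm above the origin to the top; below it a collar 29 mm across with a socket open at the bottom: mouth 20 mm across in a lip 3 mm thick, wider above. Fully home, its underside rests on the cap's face.
- fresh_filter_mid (a point): Point on the fresh filter's axis, 43 mm above its underside: the middle of its 44 mm wide round body, a good place to grip.
- spent_filter: The spent filter, to be left: the same shape and size, yellowed, with a dark brown band and top. Origin: centre of its underside.
- amber_bottle: Bystander: amber glass bottle with a blue cap, 70 mm across, 141 mm tall. Origin: centre of its underside.
- clear_bottle: Bystander: clear glass bottle with a blue cap, 70 mm across, 141 mm tall. Origin: centre of its underside.
- blue_cap_a: Bystander: blue bottle cap lying on the bench, 53 mm across, 24 mm tall. Origin: centre of its underside.
- blue_cap_b: Bystander: blue bottle cap, the same size. Origin: centre of its underside.
- wrench: Bystander: small steel spanner lying flat, 140 mm long along its own x. Origin: its middle, on the bench.
- vial_rack: Bystander: blue rack of small vials, 72 by 160 mm, 46 mm tall. Origin: centre of its underside.
Mind the look-alikes: they are no part of the job. Leave any purple look-alike of the fresh_filter alone.

How it is judged (in metres and radians):
On the way, in this order (a step that is already met when the one before it is completed fails the run):
1. the red cap is tight (within 0.08 rad of its stop) (value of joint waste_cap below 0.08 rad), for 0.2 s.
2. the fresh filter has snapped over the bumps and sits on the cap (z of fresh_filter in the frame of cap_top below 0.002 m and horizontal distance between fresh_filter and cap_top below 0.0025 m), for 0.2 s.
At the end, for the whole second after the job is handed in: The cap is within 0.08 rad of its tight stop; the fresh filter sits fully home on it (its underside within 2 mm of the cap's face, centred within 2.5 mm, upright within 0.08 rad) and at rest, and the gripper is still on the filter, so that it bears on the cap with more than 4 N (all of step 2 and value of joint waste_cap below 0.08 rad and z of fresh_filter in the frame of cap_top above -0.002 m and angle between fresh_filter's own z axis and vertical below 0.08 rad and contact force between fresh_filter and waste_cap above 4 N and contact force between the fingers and fresh_filter above 4 N and linear speed of fresh_filter below 0.02 m/s); the arm keeps its last pose, push and grip.
It fails at once if the spigot was rammed (more than 80 N between the filter and the cap) (contact force between fresh_filter and waste_cap above 80 N).
It fails at once if the spent filter was disturbed (moved more than 20 mm) (distance of spent_filter from where it was at the start of the episode above 0.02 m).
It fails at once if another thing on the bench was disturbed (moved more than 20 mm) (distance of any of amber_bottle, clear_bottle, blue_cap_a, blue_cap_b, wrench, vial_rack from where it was at the start of the episode above 0.02 m).
It also fails if it takes over 61 s, if anything falls off the work surface, if the arm or the gripper's body presses on something with over 40 N, if the wrist force passes 120 N, or if a joint passes its speed limit or range.

## Working session

There is one attempt and no reset: what is moved stays moved. The work goes in short steps, Python scripts to look and compute and a shell command to move; the robot and the scene stay as the last step left them, time stands still between calls to the robot, and variables do not carry over. Pictures are saved under pics/ and viewed, at most 10 in all, crops included, and the job is handed in when it is done.

```bash
mkdir -p pics; ls
python3 - <<'E'
from cell import manip, optics
import cv2,numpy as np
s=manip.read_state();print(s)
ims=[]
for n in("top","side"):
    p,d=optics.camera(n);c=optics.calibration(n)
    np.savez(f"pics/{n}0.npz",p=p,d=d,K=c["camera_matrix"],R=c["R"],t=c["t"])
    cv2.imwrite(f"pics/{n}0.png",p[...,::-1]);print(n,c)
E
```

```text
pics
{'clock': 0.0, 'joints': array([ 1.10041079e+00,  3.00487311e-01,  1.52159094e+00,  3.15329452e-05,
        1.32068828e+00, -6.66090588e-02]), 'qd': array([-1.02735615e-03, -8.13091331e-05, -9.85537035e-04,  1.81850821e-05,
        9.07053200e-04, -4.68591559e-04]), 'effort': array([-1.84456570e-03, -5.31807590e+01, -3.52740026e+01,  7.08691031e-02,
        2.44240573e-02, -6.90851493e-05]), 'eef_pos': array([215.95182775, 505.49926376, 169.7732917 ]), 'eef_rot': array([-3.14042342e+00, -1.08607434e-04,  2.73780829e+00]), 'wrist_force': array([-0.10914015,  0.43049339, -0.60435363]), 'moment': array([ 0.01793146, -0.07317262,  0.0110372 ]), 'finger_force': 0.0, 'finger_gap': 93.86976836535372}
top {'camera_matrix': array([[446.75674076,   0.        , 320.57285571],
       [  0.        , 446.75674076, 238.53214523],
       [  0.        ,   0.        ,   1.        ]]), 'R': array([[-1.38011526e-01, -9.90430589e-01, -2.60421259e-04],
       [-9.66342073e-01,  1.34712541e-01, -2.19170092e-01],
       [ 2.17107845e-01, -2.99963429e-02, -9.75686632e-01]]), 't': array([ 83.11645179, 617.63385351, 903.41247938])}
side {'camera_matrix': array([[605.18956551,   0.        , 313.77416897],
       [  0.        , 605.18956551, 236.33934886],
       [  0.        ,   0.        ,   1.        ]]), 'R': array([[ 0.99981775, -0.0189892 , -0.00196758],
       [-0.01382887, -0.64932881, -0.76038204],
       [ 0.01316144,  0.76027068, -0.64947307]]), 't': array([-574.96342573,  137.71594747, 1151.60776835])}
```

View pics/top0.png

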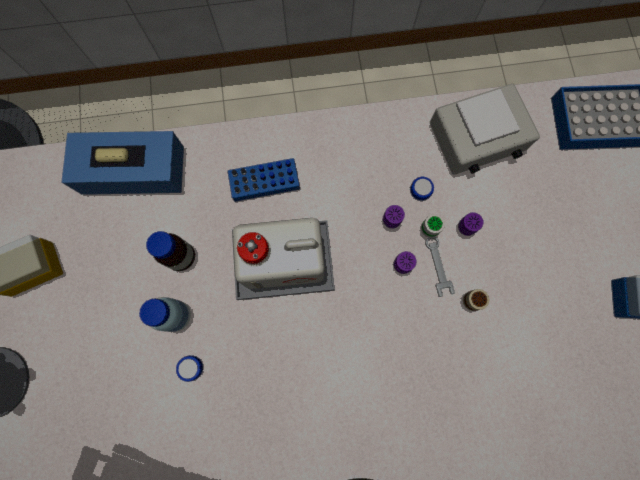

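View pics/side0.png

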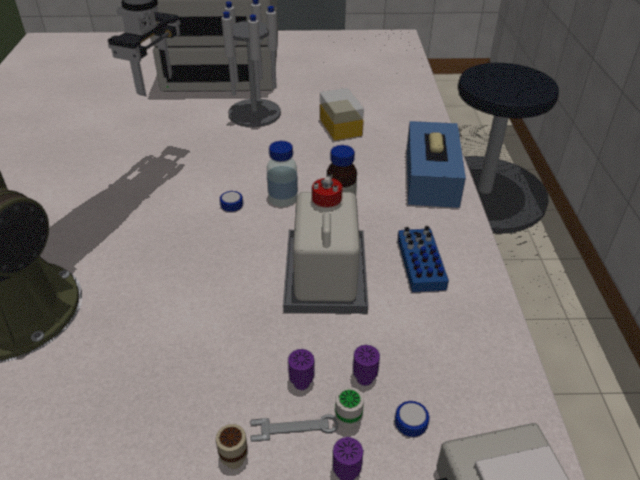

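The top view shows the fresh filter (green top) at (433,226). The look-alikes are purple at (394,216), (471,224) and (405,262), and the spent brown one is at (477,299). Only (433,226) has the green top and band. The red cap is at (253,248), with its spigot just above and to the right of the mask centre. In the side view green is at (349,405) and the cap at (327,192).

```bash
cat > h.py <<'E'
import cv2,numpy as np
def ray(K,R,t,u,v,z):
    d=R.T@np.linalg.solve(K,[u,v,1.]);o=-R.T@t
    return o+d*(z-o[2])/d[2]
def proj(K,R,t,X):
    q=K@(R@np.asarray(X,float)+t);return q[:2]/q[2]
def blobs(p,lo,hi,amin=40):
    h=cv2.cvtColor(p,cv2.COLOR_RGB2HSV);m=cv2.inRange(h,np.array(lo),np.array(hi))
    if lo[0]==0: m|=cv2.inRange(h,np.array([172,lo[1],lo[2]]),np.array([180,255,255]))
    m=cv2.morphologyEx(m,cv2.MORPH_CLOSE,np.ones((5,5)))
    n,l,s,c=cv2.connectedComponentsWithStats(m)
    return [(c[i],s[i]) for i in range(1,n) if s[i][4]>=amin],m
E
python3 - <<'E'
from h import *
for n in("top","side"):
    f=np.load(f"pics/{n}0.npz");A=f["K"],f["R"],f["t"]
    for nm,lo,hi,z in(("green",(45,100,40),(80,255,255),66),("purple",(130,80,30),(160,255,255),60),("red",(0,150,80),(6,255,255),180),("brown",(0,90,20),(14,230,130),66),("blue",(105,150,60),(125,255,255),24)):
        for c,s in blobs(f["p"],lo,hi)[0]:
            if nm in("blue",) and s[4]>1200: continue
            print(n,nm,c.round(1),s,ray(*A,*c,z).round(1))
f=np.load("pics/top0.npz");g=np.load("pics/side0.npz")
a=cv2.resize(f["p"][195:320,370:500],None,fx=3,fy=3,interpolation=cv2.INTER_CUBIC)
b=cv2.resize(f["p"][215:285,215:345],None,fx=3,fy=3,interpolation=cv2.INTER_CUBIC)
c=cv2.resize(g["p"][340:480,210:440],(390,237))
cc=cv2.resize(g["p"][170:300,280:380],(308,400))
L=np.vstack([a,b[:210]]);
Rr=np.vstack([cv2.copyMakeBorder(c,0,0,0,0,0),cv2.resize(cc,(390,L.shape[0]-237))])
cv2.imwrite("pics/c1.png",np.hstack([L,Rr])[:600,:,::-1])
E
```

```text
top green [434.  224.7] [426 217  16  19 184] [ 620.2 -254.2   66. ]
top purple [393.3 216.1] [383 205  22  23 370] [ 653.4 -170.2   60. ]
top purple [470.5 223.6] [459 213  24  23 407] [ 612.7 -336.1   60. ]
top purple [404.7 262.2] [394 252  22  22 368] [ 547.9 -176.6   60. ]
top red [252.3 247.3] [237 233  31  30 587] [599.5 132.1 180. ]
top brown [317.4  48.1] [   0    3  640   92 8960] [1091.1  -60.3   66. ]
top brown [252.7 248.1] [237 232  32  32 384] [623.1 145.9  66. ]
top brown [173.9 254. ] [156 238  31  29 184] [633.6 316.1  66. ]
top brown [478.8 298.9] [472 292  15  15 179] [ 447.7 -316.7   66. ]
top blue [590.8 116.2] [561  85  79  56 285] [ 843.8 -695.8   24. ]
top blue [421.4 189. ] [411 177  23  21 113] [ 718.  -253.9   24. ]
top blue [159.4 243.9] [147 232  26  26 508] [671.3 360.1  24. ]
top blue [626.2 296.3] [624 278   7  38  91] [ 410.  -656.1   24. ]
top blue [153.1 312. ] [140 299  27  27 556] [520. 383.  24.]
top blue [189.8 367.9] [177 356  24  25 143] [390.9 311.8  24. ]
side green [349.4 398.4] [340 390  20  18 276] [ 624.5 -258.2   66. ]
side green [348.
[... 260 characters left out ...]
2.7   60. ]
side red [327.6 189.3] [313 178  29  22 300] [603.7 124.5 180. ]
side brown [454.4  64.6] [429  58  61  16 639] [1012.8  904.2   66. ]
side brown [582.7 243. ] [ 511  118  129  248 3517] [1106.8   90.9   66. ]
side brown [332.7 186.2] [ 312  165   44   42 1094] [622.7 292.4  66. ]
side brown [230.2 436.5] [220 427  22  20 330] [ 448.7 -319.    66. ]
side brown [232.8 457.8] [220 450  26  12  87] [ 455.2 -352.3   66. ]
side blue [280.6 150.2] [270 142  22  19 327] [500.8 508.5  24. ]
side blue [342.  154.8] [332 146  22  20 348] [654.8 484.1  24. ]
side blue [231.4 205. ] [221 197  21  14 145] [395.9 284.   24. ]
side blue [410.8 425.5] [396 403  33  33 323] [ 719.3 -280.3   24. ]
```

View pics/c1.png

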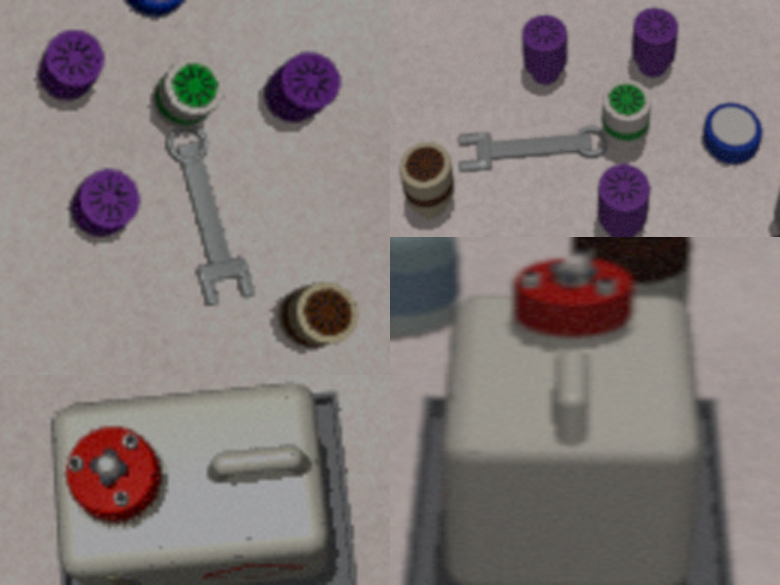

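The crop confirms the choice: a white cartridge with a green top and band, at (433,226) in the top view. The spent filter is the brown one, and the three purple ones stay put. The spanner's ring end lies right beside the fresh filter. Next I rise and move over the cap.

```bash
python3 -m crank '[[100,0,0,-50,0,0,0],[100,0,0,-100,0,0,0],[100,0,0,-150,0,0,0],[100,-501,-195,-150,0,0,0],[100,-501,-195,-150,0,0,0],[100,-501,-195,-150,0,0,0],[100,-501,-195,-150,0,0,0],[100,-501,-195,-150,0,0,0],[100,-501,-195,-150,0,0,0],[100,-501,-195,-150,0,0,0]]' 60
python3 -m crank '[[80,0,0,0,0,0,0]]'
cat >> h.py <<'E'
from scipy.spatial.transform import Rotation as Ro
from cell import manip,optics
def delta(x,y,z):
    s=manip.read_state();R=Ro.from_euler("xyz",s["eef_rot"]).as_matrix()
    d=R.T@(np.array([x,y,z])-s["eef_pos"])
    print("t%.2f"%s["clock"],s["eef_pos"].round(1),s["eef_rot"].round(3),"F",s["wrist_force"].round(1),"M",s["moment"].round(2),"gap %.1f ff %.1f"%(s["finger_gap"],s["finger_force"]),"j6 %.2f"%s["joints"][5],"->tool",d.round(1))
def wrist(name):
    c=optics.calibration("wrist");p,d=optics.camera("wrist")
    cv2.imwrite(f"pics/{name}.png",p[...,::-1]);np.savez(f"pics/{name}.npz",p=p,d=d,K=c["camera_matrix"],R=c["R"],t=c["t"])
    return p,d,(c["camera_matrix"],c["R"],c["t"])
E
python3 -c "
from h import *
delta(600,130,320)"
```

```text
clock: 1.1
eef_pos: [467.2, 259.1, 320.2]
eef_rot: [-3.141, -0.0, 2.738]
wrist_force: [0.4, 0.2, -0.5]
finger_gap: 94.1
finger_force: 0.0
clock: 1.2
eef_pos: [469.0, 257.0, 319.3]
eef_rot: [-3.14, -0.0, 2.732]
wrist_force: [-1.3, 0.3, 1.2]
finger_gap: 88.8
finger_force: 0.0
t1.20 [469.  257.  319.3] [-3.14  -0.     2.732] F [-1.3  0.3  1.2] M [ 0.01  0.   -0.04] gap 88.8 ff 0.0 j6 -0.73 ->tool [-170.7  -64.4   -0.6]
```

```bash
python3 -m crank '[[80,-171,-64,0,0,0,0],[80,-171,-64,0,0,0,0],[80,-171,-64,0,0,0,0],[80,-171,-64,0,0,0,0],[80,-171,-64,0,0,0,0],[80,-171,-64,0,0,0,0]]'
python3 - <<'E'
from h import *
delta(600,130,320)
p,d,A=wrist("w1")
print(A[0].round(1).tolist(),(-A[1].T@A[2]).round(1),A[1][2].round(3))
for c,s in blobs(p,(0,150,80),(6,255,255),400)[0]: print(c,s,ray(*A,*c,184))
E
```

```text
clock: 1.8
eef_pos: [598.1, 135.0, 319.7]
eef_rot: [-3.141, -0.001, 2.737]
wrist_force: [-0.3, -0.1, 0.1]
finger_gap: 75.0
finger_force: 0.0
t1.80 [598.1 135.  319.7] [-3.141e+00 -1.000e-03  2.737e+00] F [-0.3 -0.1  0.1] M [0.05 0.05 0.01] gap 75.0 ff 0.0 j6 -1.00 ->tool [-3.7 -3.9 -0.3]
[[414.0, 0.0, 311.5], [0.0, 414.0, 237.0], [0.0, 0.0, 1.0]] [530.1 164.2 535.7] [ 0.233 -0.1   -0.967]
[305.96737767 209.7804266 ] [ 279  187   61   53 1594] [590.77000222 132.87017573 184.        ]
```

View pics/w1.png

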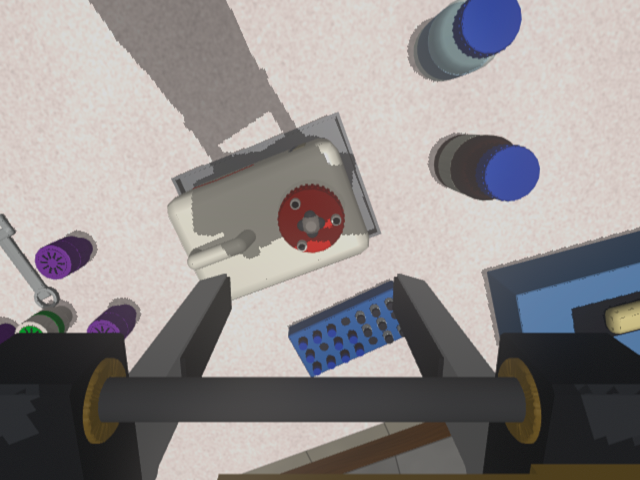

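The wrist view shows the cap, half in shadow, at about (311,218), with the spigot at (311,224) and ports at (295,204), (336,220) and (302,246). I'll locate it by the ports and by the red outline.

```bash
cat >> h.py <<'E'
def capfind(p,A):
    m=blobs(p,(0,120,40),(8,255,255))[1]
    h=cv2.cvtColor(p,cv2.COLOR_RGB2HSV)
    raw=(cv2.inRange(h,(0,120,30),(9,255,255))|cv2.inRange(h,(170,120,30),(180,255,255)))
    cs=max(cv2.findContours(m,cv2.RETR_EXTERNAL,cv2.CHAIN_APPROX_NONE)[0],key=cv2.contourArea)
    hull=cv2.convexHull(cs);H=cv2.fillConvexPoly(np.zeros_like(m),hull,255)
    H=cv2.erode(H,np.ones((5,5)))
    n,l,s,c=cv2.connectedComponentsWithStats(H&~raw)
    pts=np.array([ray(*A,*q[0],184)[:2] for q in hull]);M=np.c_[pts,np.ones(len(pts))]
    sol=np.linalg.lstsq(M,(pts**2).sum(1),rcond=None)[0];ctr=sol[:2]/2;print("outline ctr@184",ctr.round(1),"r",np.sqrt(sol[2]+ctr@ctr).round(1),"px",cv2.minEnclosingCircle(hull))
    for i in range(1,n):
        if s[i][4]>25: print(" hole",c[i].round(1),s[i][4],"@193",ray(*A,*c[i],193).round(1),"@201",ray(*A,*c[i],201).round(1))
E
python3 - <<'E'
from h import *
for n in("w1","top0","side0"):
    f=np.load(f"pics/{n}.npz");print(n);capfind(f["p"],(f["K"],f["R"],f["t"]))
    if n=="w1":
        d=f["d"];print(d[215:235:5,295:330:5])
E
```

```text
w1
outline ctr@184 [599.9 133.4] r 29.1 px ((310.9831237792969, 218.26019287109375), 33.800148010253906)
 hole [295.  203.5] 109 @193 [580.7 127.3 193. ] @201 [579.5 128.2 201. ]
 hole [310.6 223.6] 493 @193 [601.7 132.6 193. ] @201 [600.1 133.3 201. ]
 hole [335.9 219.4] 114 @193 [606.7 153.7 193. ] @201 [604.9 153.9 201. ]
 hole [301.9 243.7] 78 @193 [615.1 118.7 193. ] @201 [613.1 119.8 201. ]
[[357.2427  358.19217 345.44202 343.80804 348.72888 356.69315 356.41476]
 [358.11334 357.68402 343.9276  342.41547 342.99023 346.40454 358.36084]
 [359.06332 346.98056 342.2804  341.55493 342.5178  346.22778 357.79984]
 [360.10992 348.44717 345.43768 342.66916 343.22638 359.55084 359.966  ]]
top0
outline ctr@184 [598.  131.4] r 29.8 px ((252.55084228515625, 247.61863708496094), 15.825668334960938)
 hole [250.7 245.2] 86 @193 [600.9 133.  193. ] @201 [599. 132. 201.]
side0
outline ctr@184 [604.  111.9] r 40.2 px ((327.0785217285156, 191.78099060058594), 16.828495025634766)
 hole [326.8 183.7] 75 @193 [602.1 124.6 193. ] @201 [601.6 113.4 201. ]
 hole [335.  188.3] 28 @193 [616.7 109.5 193. ] @201 [616.1  98.5 201. ]
```

```bash
python3 -m crank '[[80,-3,-0.5,40,0,0,0],[80,-3,-0.5,80,0,0,0],[80,-3,-0.5,120,0,0,0],[80,-3,-0.5,145,0,0,0],[80,-3,-0.5,160,0,0,0],[80,-3,-0.5,166,0,0,0],[80,-3,-0.5,166,0,0,0],[80,-3,-0.5,166,0,0,0]]'
python3 -c "
from h import *
delta(600.5,133.2,153)"
python3 -m crank '[[45,0,0,0,0,0,0],[45,0,0,0,0,0,0],[45,0,0,0,0,0,0],[45,0,0,0,0,0,0]]' 50
python3 -c "
from h import *
delta(600.5,133.2,153)"
```

```text
clock: 2.65
eef_pos: [601.0, 133.8, 155.6]
eef_rot: [3.141, 0.001, 2.738]
wrist_force: [0.3, -0.3, 0.2]
finger_gap: 75.2
finger_force: 0.0
t2.65 [601.  133.8 155.6] [3.141e+00 1.000e-03 2.738e+00] F [ 0.3 -0.3  0.2] M [-0.02  0.02  0.02] gap 75.2 ff 0.0 j6 -1.01 ->tool [ 0.2 -0.7  2.6]
clock: 3.05
eef_pos: [601.3, 134.1, 154.8]
eef_rot: [3.139, 0.001, 2.738]
wrist_force: [8.0, 18.1, -0.8]
finger_gap: 46.8
finger_force: 9.8
t3.05 [601.3 134.1 154.8] [3.139e+00 1.000e-03 2.738e+00] F [ 8.  18.1 -0.8] M [ 3.55 -1.63  0.02] gap 46.8 ff 9.8 j6 -1.01 ->tool [ 0.4 -1.2  1.8]
```

```bash
python3 -m crank '[[45,0,0,0,0,0,0]]'
python3 - <<'E'
from h import *
delta(600.5,133.2,153)
p,d,A=wrist("w2"); capfind(p,A)
s=optics.camera("side")[0]
a=cv2.resize(p[120:380,120:500],(570,390));b=cv2.resize(s[130:260,260:400],(230*390//210,390))
cv2.imwrite("pics/w2c.png",cv2.resize(np.hstack([a,b]),(800,320))[...,::-1])
E
```

```text
clock: 3.15
eef_pos: [601.9, 135.7, 154.9]
eef_rot: [3.136, 0.002, 2.738]
wrist_force: [10.5, 17.6, -2.2]
finger_gap: 43.1
finger_force: 10.0
t3.15 [601.9 135.7 154.9] [3.136e+00 2.000e-03 2.738e+00] F [10.5 17.6 -2.2] M [ 3.41 -1.89 -0.13] gap 43.1 ff 10.0 j6 -1.01 ->tool [ 0.3 -2.9  1.9]
outline ctr@184 [598.8 133.9] r 30.3 px ((306.77777099609375, 279.5555419921875), 62.1783447265625)
 hole [276.3 259.8] 387 @193 [580.2 127.5 193. ] @201 [578.1 129.1 201. ]
 hole [259.5 290. ] 375 @193 [590.5 114.4 193. ] @201 [587.9 116.6 201. ]
 hole [305.7 296.5] 1625 @193 [601.8 132.6 193. ] @201 [598.7 134.  201. ]
 hole [350.7 287.3] 366 @193 [605.7 153.4 193. ] @201 [602.5 153.9 201. ]
 hole [290.  328.8] 239 @193 [613.9 119.3 193. ] @201 [610.3 121.3 201. ]
```

View pics/w2c.png

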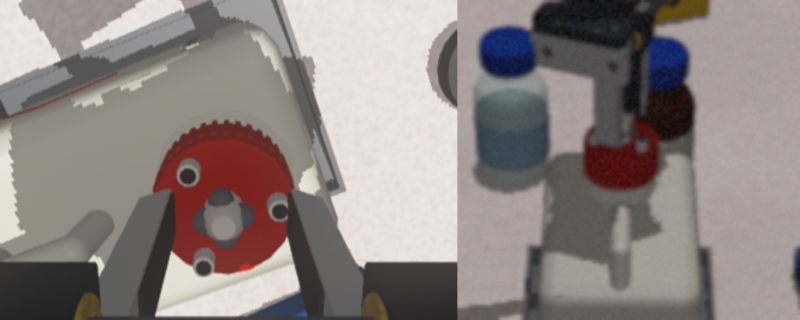

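The fingers straddle the cap, but the reported gap (43 mm) is under the cap's 58 mm and the load is one-sided. I'll check the fingertip geometry from the wrist depth.

Run:
```python
from h import *
f=np.load("pics/w2.npz");d=f["d"];K,R,t=f["K"],f["R"],f["t"]
s=manip.read_state();Rt=Ro.from_euler("xyz",s["eef_rot"]).as_matrix()
v,u=np.mgrid[0:480,0:640];ok=d>0
X=np.stack([(u-K[0,2])/K[0,0]*d,(v-K[1,2])/K[1,1]*d,d],-1)-t
T=((X@R)-s["eef_pos"])@Rt   # tool coords
h=cv2.cvtColor(f["p"],cv2.COLOR_RGB2HSV)
print("tool of cap ctr",(np.array([600.5,133.2,184])-s["eef_pos"])@Rt)
for v0 in (235,242,250,260,275,290,305):
    r=[]
    for u0 in range(200,420,8):
        if d[v0,u0]>0 and T[v0,u0,2]<25: r.append((u0,*T[v0,u0].round(0).astype(int),int(h[v0,u0,1])))
    print(v0,[x for x in r if abs(x[1])<45 and x[3]<15 or 0][:30])
```

```text
tool of cap ctr [  0.25797535  -2.95583578 -29.12465546]
235 [(200, np.int64(16), np.int64(-63), np.int64(10), 21), (208, np.int64(16), np.int64(-58), np.int64(9), 21), (216, np.int64(16), np.int64(-54), np.int64(8), 22), (224, np.int64(16), np.int64(-49), np.int64(9), 23), (232, np.int64(16), np.int64(-45), np.int64(10), 21), (240, np.int64(16), np.int64(-40), np.int64(9), 23), (248, np.int64(16), np.int64(-36), np.int64(10), 23), (256, np.int64(16), np.int64(-31), np.int64(9), 23), (264, np.int64(16), np.int64(-27), np.int64(9), 42), (272, np.int64(22), np.int64(-20), np.int64(-15), 151), (280, np.int64(25), np.int64(-15), np.int64(-25), 159), (288, np.int64(26), np.int64(-11), np.int64(-29), 171), (296, np.int64(26), np.int64(-7), np.int64(-30), 183), (304, np.int64(26), np.int64(-4), np.int64(-30), 181), (312, np.int64(26), np.int64(0), np.int64(-30), 182), (320, np.int64(26), np.int64(4), np.int64(-29), 175), (328, np.int64(25), np.int64(7), np.int64(-27), 156), (336, np.int64(24), np.int64(12), np.int64(-23), 165), (344, np.int64(21), np.int64(16), np.int64(-11), 151), (352, np
[... 7174 characters left out ...]
, (304, np.int64(-1), np.int64(-4), np.int64(-48), 24), (312, np.int64(-1), np.int64(0), np.int64(-48), 23), (320, np.int64(-3), np.int64(4), np.int64(-44), 25), (328, np.int64(-9), np.int64(8), np.int64(-30), 179), (336, np.int64(-9), np.int64(12), np.int64(-31), 178), (344, np.int64(-9), np.int64(15), np.int64(-30), 174), (352, np.int64(-9), np.int64(19), np.int64(-31), 173), (360, np.int64(-2), np.int64(21), np.int64(-46), 29), (368, np.int64(8), np.int64(21), np.int64(-69), 28), (376, np.int64(10), np.int64(24), np.int64(-72), 8), (384, np.int64(10), np.int64(27), np.int64(-73), 8), (392, np.int64(10), np.int64(30), np.int64(-72), 7), (400, np.int64(10), np.int64(33), np.int64(-72), 16)]
```

Run:
```python
from h import *
f=np.load("pics/w1.npz");d=f["d"];K,R,t=f["K"],f["R"],f["t"]
Rt=Ro.from_euler("xyz",[-3.141,-.001,2.737]).as_matrix();P=np.array([598.1,135,319.7])
for u,v in((220,280),(215,285),(210,300),(228,285),(405,280),(410,290),(398,280)):
    X=R.T@(np.array([(u-K[0,2])/K[0,0],(v-K[1,2])/K[1,1],1])*d[v,u]-t); print(u,v,((X-P)@Rt).round(0))
g=np.load("pics/w2.npz")
b=cv2.resize(g["p"][220:380,200:440],(720,480),interpolation=cv2.INTER_CUBIC);cv2.imwrite("pics/w2d.png",b[...,::-1])
```

```text
220 280 [ 10. -40. -46.]
215 285 [  9. -41. -51.]
210 300 [  9. -40. -66.]
228 285 [  6. -38. -41.]
405 280 [  9.  41. -44.]
410 290 [ 10.  41. -56.]
398 280 [  8.  39. -41.]
```

View pics/w2d.png

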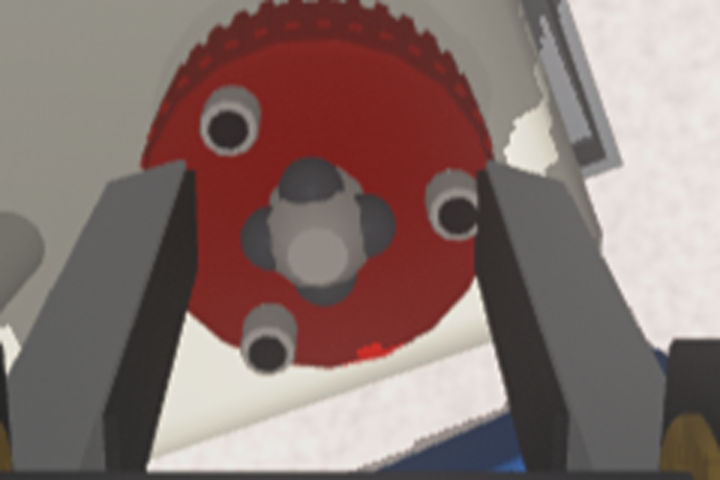

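The closer crop shows the fingers standing above the cap face, with the right one against a port at (455,205). In both wrist pictures the visible fingertips end about 40 mm short of the reported TCP, so the tips were above the cap's rim. I'll open, go down about 38 mm more in small steps, and look again.

```bash
python3 -m crank '[[80,0,0,0,0,0,0],[80,0,0,0,0,0,0],[80,0,0,0,0,0,0],[80,0,0,0,0,0,0],[80,0,0,10,0,0,0],[80,0,0,20,0,0,0],[80,0,0,25,0,0,0],[80,0,0,25,0,0,0]]'
python3 - <<'E'
from h import *
delta(600.5,133.2,116)
p,d,A=wrist("w3"); capfind(p,A)
f=np.load("pics/w3.npz");K,R,t=A
s=manip.read_state();Rt=Ro.from_euler("xyz",s["eef_rot"]).as_matrix()
v,u=np.mgrid[0:480,0:640]
T=((np.stack([(u-K[0,2])/K[0,0]*d,(v-K[1,2])/K[1,1]*d,d],-1)-t)@R-s["eef_pos"])@Rt
h=cv2.cvtColor(p,cv2.COLOR_RGB2HSV)
m=(d>0)&(abs(T[...,0])<14)&(abs(T[...,1])>30)&(abs(T[...,1])<55)&(T[...,2]<-25)&(h[...,1]<60)&(h[...,2]<140)
for sg in(-1,1):
    q=T[m&(np.sign(T[...,1])==sg)];print(len(q),"tip z pct",np.percentile(q[:,2],[99.5,99,97]).round(1),"x",np.percentile(q[:,0],[1,99]).round(1),"|y|min",np.percentile(abs(q[:,1]),1).round(1))
E
```

```text
clock: 4.05
eef_pos: [600.3, 133.1, 128.0]
eef_rot: [-3.141, -0.002, 2.738]
wrist_force: [-0.1, -1.3, -0.2]
finger_gap: 75.4
finger_force: 0.0
t4.05 [600.3 133.1 128. ] [-3.141e+00 -2.000e-03  2.738e+00] F [-0.1 -1.3 -0.2] M [ 0.02 -0.06  0.03] gap 75.4 ff 0.0 j6 -1.01 ->tool [-0.1  0.2 12. ]
outline ctr@184 [598.3 134.1] r 30.4 px ((312.5347900390625, 301.91619873046875), 71.69451904296875)
 hole [277.9 281.5] 528 @193 [580.1 127.5 193. ] @201 [577.6 129.4 201. ]
 hole [311.8 323.7] 2183 @193 [601.7 132.6 193. ] @201 [598.1 134.2 201. ]
 hole [364.5 313.7] 536 @193 [605.9 153.5 193. ] @201 [602. 154. 201.]
 hole [293.6 359.2] 315 @193 [613.4 119.5 193. ] @201 [609.2 121.8 201. ]
8861 tip z pct [-38.1 -39.7 -44.9] x [-8.2 13.5] |y|min 37.5
8411 tip z pct [-38.  -39.5 -44.8] x [-8.1 13.5] |y|min 37.2
```

Confirmed: the tips sit 38 mm behind the reported TCP. I'll go down 10 mm more and close.

```bash
python3 -m crank '[[80,0,0,6,0,0,0],[80,0,0,11,0,0,0],[80,0,0,11,0,0,0],[50,0,0,11,0,0,0],[50,0,0,11,0,0,0],[50,0,0,11,0,0,0],[50,0,0,11,0,0,0],[50,0,0,11,0,0,0]]' 50
python3 -c "
from h import *
delta(600.5,133.2,116)"
```

```text
clock: 4.9
eef_pos: [600.9, 133.0, 118.6]
eef_rot: [-3.142, 0.0, 2.738]
wrist_force: [-2.3, -1.9, 2.4]
finger_gap: 57.6
finger_force: 50.0
t4.90 [600.9 133.  118.6] [-3.142  0.     2.738] F [-2.3 -1.9  2.4] M [-0.36  0.28  0.02] gap 57.6 ff 50.0 j6 -1.01 ->tool [0.4 0.  2.6]
```

The cap is gripped: gap 57.6 mm at 50 N. Now I turn it clockwise, which is positive about tool z.

```bash
python3 -m crank '[[50,0,0,0,0,0,0.12],[50,0,0,0,0,0,0.24],[50,0,0,0,0,0,0.36],[50,0,0,0,0,0,0.48],[50,0,0,0,0,0,0.6],[50,0,0,0,0,0,0.6]]'
python3 -c "
from h import *
delta(600.5,133.2,116)"
python3 -m crank '[[50,0,0,0,0,0,0.06],[50,0,0,0,0,0,0.1]]'
python3 -c "
from h import *
delta(600.5,133.2,116)"
```

```text
clock: 5.5
eef_pos: [601.3, 133.6, 118.6]
eef_rot: [3.14, 0.0, 2.136]
wrist_force: [3.9, 2.0, 1.4]
finger_gap: 57.6
finger_force: 50.0
t5.50 [601.3 133.6 118.6] [3.14  0.    2.136] F [3.9 2.  1.4] M [ 0.33 -0.69 -0.21] gap 57.6 ff 50.0 j6 -0.41 ->tool [ 0.1 -0.9  2.6]
clock: 5.7
eef_pos: [601.4, 133.6, 118.6]
eef_rot: [3.14, 0.0, 2.04]
wrist_force: [5.6, 3.0, -1.2]
finger_gap: 57.3
finger_force: 50.0
t5.70 [601.4 133.6 118.6] [3.14 0.   2.04] F [ 5.6  3.  -1.2] M [ 0.45 -0.96  0.25] gap 57.3 ff 50.0 j6 -0.31 ->tool [ 0.1 -1.   2.6]
```

```bash
for k in 1 2; do python3 -m crank '[[50,0,0,0,0,0,0.1],[50,0,0,0,0,0,0.1]]' >/dev/null
python3 -c "
from h import *
delta(600.5,133.2,116)"; done
```

```text
t5.90 [601.6 133.7 118.6] [ 3.139 -0.     1.938] F [ 6.5  2.4 -0.9] M [ 0.5  -1.05 -0.19] gap 57.3 ff 50.0 j6 -0.21 ->tool [-0.  -1.2  2.6]
t6.10 [601.7 133.7 118.6] [ 3.139 -0.     1.838] F [ 7.5  3.6 -1. ] M [ 0.52 -1.22 -0.27] gap 57.7 ff 50.0 j6 -0.11 ->tool [-0.2 -1.3  2.6]
```

```bash
python3 -m crank '[[50,0,0,0,0,0,0.1],[50,0,0,0,0,0,0.1]]' >/dev/null
python3 -c "
from h import *
delta(600.5,133.2,116)"
python3 -m crank '[[50,0,0,0,0,0,0.1],[50,0,0,0,0,0,0.1]]' >/dev/null
python3 -c "
from h import *
delta(600.5,133.2,116)"
```

```text
t6.30 [601.8 133.7 118.6] [ 3.139e+00 -1.000e-03  1.738e+00] F [ 7.8  3.1 -0.7] M [ 0.57 -1.42 -0.26] gap 57.3 ff 50.0 j6 -0.01 ->tool [-0.3 -1.4  2.6]
t6.50 [602.  133.7 118.6] [ 3.138e+00 -1.000e-03  1.638e+00] F [ 9.4  3.3 -1.5] M [ 0.62 -1.62 -0.21] gap 57.1 ff 50.0 j6 0.09 ->tool [-0.4 -1.5  2.6]
```

```bash
python3 -m crank '[[50,0,0,0,0,0,0.08],[50,0,0,0,0,0,0.08]]' >/dev/null
python3 -c "
from h import *
delta(600.5,133.2,116)"
```

```text
t6.70 [602.  133.7 118.6] [ 3.138e+00 -1.000e-03  1.559e+00] F [10.1  3.3 -1.7] M [ 0.6  -1.72 -0.24] gap 57.4 ff 50.0 j6 0.17 ->tool [-0.5 -1.5  2.6]
```

```bash
for k in 1; do python3 -m crank '[[50,0,1,0,0,0,0.08],[50,0,1,0,0,0,0.08]]' >/dev/null
python3 -c "
from h import *
delta(600.5,133.2,116)"; done
```

```text
t6.90 [602.1 133.7 118.6] [ 3.141e+00 -1.000e-03  1.480e+00] F [2.9 3.7 1.6] M [ 0.66 -0.38 -0.25] gap 57.6 ff 50.0 j6 0.25 ->tool [-0.6 -1.5  2.6]
```

```bash
python3 -m crank '[[50,0,0,0,0,0,0.08],[50,0,0,0,0,0,0.08]]' >/dev/null
python3 -c "
from h import *
delta(600.5,133.2,116)"
```

```text
t7.10 [602.2 133.7 118.6] [ 3.14e+00 -1.00e-03  1.40e+00] F [3.9 4.4 1. ] M [ 0.69 -0.63 -0.28] gap 57.0 ff 50.0 j6 0.33 ->tool [-0.8 -1.6  2.6]
```

```bash
python3 -m crank '[[50,0,0,0,0,0,0.06],[50,0,0,0,0,0,0.06]]' >/dev/null
python3 -c "
from h import *
delta(600.5,133.2,116)"
```

```text
t7.30 [602.2 133.5 118.6] [ 3.140e+00 -1.000e-03  1.342e+00] F [4.2 3.3 0.1] M [ 0.52 -0.73  0.71] gap 56.9 ff 50.0 j6 0.39 ->tool [-0.7 -1.6  2.6]
```

```bash
python3 -m crank '[[50,0,0,0,0,0,0.06],[50,0,0,0,0,0,0.06]]' >/dev/null
python3 - <<'E'
from h import *
delta(600.5,133.2,116)
p,d,A=wrist("w4");capfind(p,A)
E
```

```text
t7.50 [602.2 133.1 118.7] [ 3.14  -0.     1.282] F [3.3 0.6 2.7] M [-0.03 -0.71  1.11] gap 57.0 ff 50.0 j6 0.45 ->tool [-0.4 -1.7  2.7]
outline ctr@184 [602.9 136.6] r 30.3 px ((311.2092590332031, 309.02862548828125), 75.66287994384766)
 hole [272.  291.5] 606 @193 [592.4 152.6 193. ] @201 [594.1 155.5 201. ]
 hole [366.8 317.4] 606 @193 [623.1 132.6 193. ] @201 [623.1 136.7 201. ]
 hole [311.8 332.7] 2445 @193 [601.7 132.5 193. ] @201 [602.9 136.5 201. ]
 hole [296.4 368.7] 245 @193 [591.7 119.5 193. ] @201 [593.4 124.3 201. ]
```

The hard stop has been reached: the moment rose to 1.1 N m, and the ports have turned about 76° (1.33 rad). The cap axis comes out at about (601.7,132.6), the same from every wrist view. Release, rise, and go over the green filter.

```bash
python3 -m crank '[[80,0,0,0,0,0,0],[80,0,0,0,0,0,0],[80,0,0,0,0,0,0],[80,0,0,0,0,0,0],[80,0,0,-40,0,0,0],[80,0,0,-80,0,0,0],[80,0,0,-120,0,0,0],[80,0,0,-160,0,0,0],[80,0,0,-160,0,0,0]]'
python3 - <<'E'
from h import *
delta(601.7,132.6,280)
p,d,A=wrist("w5");capfind(p,A)
delta(622,-256,280)
E
```

```text
clock: 8.45
eef_pos: [603.1, 133.4, 284.3]
eef_rot: [3.134, -0.004, 1.278]
wrist_force: [-0.4, -1.2, 0.2]
finger_gap: 75.1
finger_force: 0.0
t8.45 [603.1 133.4 284.3] [ 3.134 -0.004  1.278] F [-0.4 -1.2  0.2] M [-0.1   0.12  0.03] gap 75.1 ff 0.0 j6 0.45 ->tool [-1.2 -1.1  4.3]
outline ctr@184 [602.3 134.5] r 29.2 px ((309.501953125, 223.9449462890625), 37.17974853515625)
 hole [289.6 209.7] 138 @193 [591.9 151.9 193. ] @201 [592.7 153.3 201. ]
 hole [309.4 230. ] 596 @193 [601.7 132.5 193. ] @201 [602.2 134.4 201. ]
 hole [336.5 222.4] 140 @193 [623.1 132.3 193. ] @201 [623.1 134.1 201. ]
 hole [302.3 252.9] 93 @193 [591.1 116.7 193. ] @201 [591.9 118.9 201. ]
t8.50 [602.4 133.3 280.8] [ 3.138e+00 -2.000e-03  1.278e+00] F [ 0.1 -0.7 -1.2] M [-0.08  0.08 -0.07] gap 75.2 ff 0.0 j6 0.45 ->tool [-367.1  131.1    0.6]
```

```bash
python3 -m crank '[[80,-367,131,0,0,0,0],[80,-367,131,0,0,0,0],[80,-367,131,0,0,0,0],[80,-367,131,0,0,0,0],[80,-367,131,0,0,0,0],[80,-367,131,0,0,0,0],[80,-367,131,0,0,0,0],[80,-367,131,0,0,0,0],[80,-367,131,0,0,0,0],[80,-367,131,0,0,0,0]]'
python3 -m crank '[[80,0,0,0,0,0,0],[80,0,0,0,0,0,0],[80,0,0,0,0,0,0]]'
python3 - <<'E'
from h import *
delta(622,-256,200)
p,d,A=wrist("w6")
for c,s in blobs(p,(45,90,30),(85,255,255),60)[0]: print("green",c,s,ray(*A,*c,66).round(1))
for c,s in blobs(p,(125,60,20),(165,255,255),60)[0]: print("purple",c,s,ray(*A,*c,55).round(1))
E
```

```text
clock: 9.5
eef_pos: [620.8, -256.5, 276.4]
eef_rot: [-3.139, -0.001, 1.277]
wrist_force: [0.6, 0.1, 0.5]
finger_gap: 75.6
finger_force: 0.0
clock: 9.8
eef_pos: [621.4, -255.0, 278.6]
eef_rot: [3.141, 0.0, 1.279]
wrist_force: [-0.9, -0.3, -0.2]
finger_gap: 75.5
finger_force: 0.0
t9.80 [ 621.4 -255.   278.6] [3.141 0.    1.279] F [-0.9 -0.3 -0.2] M [-0.07  0.06 -0.01] gap 75.5 ff 0.0 j6 -0.15 ->tool [-0.8  0.8 78.6]
green [314.87183099 201.98873239] [300 188  31  29 710] [ 624.4 -257.    66. ]
purple [322.82716049 112.44899285] [ 302   90   43   46 1539] [ 657.9 -172.9   55. ]
purple [225.80899569 149.87553913] [ 203  129   47   43 1623] [ 550.8 -179.8   55. ]
purple [329.94315068 272.40958904] [ 311  249   39   47 1460] [ 617.4 -340.5   55. ]
```

View pics/w6.png

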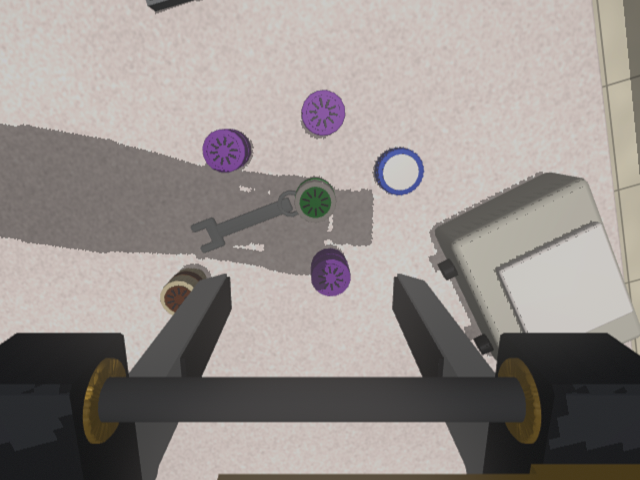

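The wrist view shows the green top at (315,202), with purple look-alikes at (322,112), (226,150) and (330,272) and the spanner ring at (290,203). The fingers close along image-horizontal, so they pass over the flat spanner and well clear of the blue cap. I'll descend in stages.

```bash
python3 -m crank '[[70,-1,3,50,0,0,0],[70,-1,3,100,0,0,0],[70,-1,3,150,0,0,0],[70,-1,3,175,0,0,0],[70,-1,3,180,0,0,0],[70,-1,3,180,0,0,0],[70,-1,3,180,0,0,0]]'
python3 - <<'E'
from h import *
delta(624,-257,-14)
p,d,A=wrist("w7")
for c,s in blobs(p,(45,90,30),(85,255,255),60)[0]: print("green",c,s,ray(*A,*c,66).round(1))
E
```

```text
clock: 10.55
eef_pos: [624.8, -258.1, 100.7]
eef_rot: [3.138, 0.001, 1.278]
wrist_force: [-0.4, 0.1, -0.1]
finger_gap: 65.9
finger_force: 0.0
t10.55 [ 624.8 -258.1  100.7] [3.138e+00 1.000e-03 1.278e+00] F [-0.4  0.1 -0.1] M [-0.1   0.12  0.  ] gap 65.9 ff 0.0 j6 -0.15 ->tool [  0.9  -1.5 114.7]
green [310.53922542 247.62065541] [ 285  223   52   50 2014] [ 624.3 -257.1   66. ]
```

```bash
python3 -m crank '[[70,0.5,-0.5,40,0,0,0],[70,0.5,-0.5,75,0,0,0],[70,0.5,-0.5,100,0,0,0],[70,0.5,-0.5,110,0,0,0],[70,0.5,-0.5,114,0,0,0],[70,0.5,-0.5,114,0,0,0],[70,0.5,-0.5,114,0,0,0]]'
python3 -c "
from h import *
delta(624.3,-257.1,-14)"
```

```text
clock: 11.3
eef_pos: [624.4, -257.6, -13.8]
eef_rot: [3.139, 0.0, 1.278]
wrist_force: [-0.4, 0.4, 0.4]
finger_gap: 65.9
finger_force: 0.0
t11.30 [ 624.4 -257.6  -13.8] [3.139 0.    1.278] F [-0.4  0.4  0.4] M [-0.08  0.05 -0.01] gap 65.9 ff 0.0 j6 -0.15 ->tool [ 0.5 -0.2  0.2]
```

```bash
python3 -m crank '[[30,0.5,0,0,0,0,0],[30,0.5,0,0,0,0,0],[30,0.5,0,0,0,0,0],[30,0.5,0,0,0,0,0],[30,0.5,0,0,0,0,0],[30,0.5,0,0,0,0,0]]' 55
python3 -m crank '[[30,0,0,-10,0,0,0],[30,0,0,-40,0,0,0],[30,0,0,-80,0,0,0],[30,0,0,-130,0,0,0],[30,0,0,-180,0,0,0],[30,0,0,-230,0,0,0],[30,0,0,-270,0,0,0],[30,0,0,-290,0,0,0],[30,0,0,-290,0,0,0],[30,0,0,-290,0,0,0]]'
python3 - <<'E'
from h import *
delta(601.7,132.8,280)
p,d,A=wrist("w8");K,R,t=A
cv2.imwrite("pics/w8c.png",p[150:400,150:480,::-1])
for c,s in blobs(p,(45,90,30),(85,255,255),60)[0]: print("green",c,s)
E
```

```text
clock: 11.9
eef_pos: [623.9, -256.8, -15.2]
eef_rot: [3.141, 0.0, 1.278]
wrist_force: [0.2, 0.9, 5.3]
finger_gap: 43.6
finger_force: 55.0
clock: 12.9
eef_pos: [623.3, -256.6, 273.1]
eef_rot: [-3.14, -0.0, 1.278]
wrist_force: [-0.2, -0.1, -1.5]
finger_gap: 43.3
finger_force: 55.0
t12.90 [ 623.3 -256.6  273.1] [-3.14  -0.     1.278] F [-0.2 -0.1 -1.5] M [-0.12  0.1   0.01] gap 43.3 ff 55.0 j6 -0.15 ->tool [ 366.6 -133.2   -6.6]
green [309.00672043 268.10752688] [260 257 102  42 744]
green [311.22950233 339.8075546 ] [ 266  300   92   77 5586]
```

View pics/w8c.png

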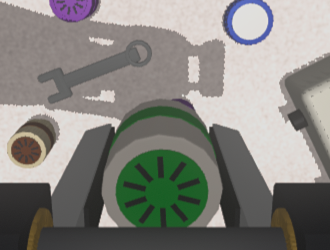

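The crop shows the green filter upright and centred between the pads, with nothing else moved. Carry it over the cap.

```bash
python3 -m crank '[[30,367,-133,0,0,0,0],[30,367,-133,0,0,0,0],[30,367,-133,0,0,0,0],[30,367,-133,0,0,0,0],[30,367,-133,0,0,0,0],[30,367,-133,0,0,0,0],[30,367,-133,0,0,0,0],[30,367,-133,0,0,0,0],[30,367,-133,0,0,0,0],[30,367,-133,0,0,0,0]]'
python3 -m crank '[[30,0,0,0,0,0,0],[30,0,0,0,0,0,0],[30,0,0,0,0,0,0]]'
python3 - <<'E'
from h import *
s=manip.read_state()
p,d,A=wrist("w9")
for c,q in blobs(p,(45,90,30),(85,255,255),60)[0]: print("green",c,q[4],"filter axis@top",ray(*A,*c,s["eef_pos"][2]+81).round(1))
delta(601.7,132.8,193)
E
```

```text
clock: 13.95
eef_pos: [601.7, 133.5, 272.6]
eef_rot: [-3.139, 0.001, 1.279]
wrist_force: [0.2, -0.8, -1.2]
finger_gap: 43.0
finger_force: 55.0
clock: 14.25
eef_pos: [602.4, 132.0, 274.2]
eef_rot: [-3.141, 0.0, 1.276]
wrist_force: [-0.1, -0.3, -0.7]
finger_gap: 43.5
finger_force: 55.0
green [310.55147059 268.70220588] 816 filter axis@top [609.6 158.  355.2]
green [311.45968883 339.83451202] 5656 filter axis@top [602.1 132.  355.2]
t14.30 [602.4 132.2 274.3] [-3.142  0.     1.277] F [ 0.9  0.3 -1.2] M [-0.03  0.07  0.01] gap 43.4 ff 55.0 j6 0.45 ->tool [ 0.4 -0.8 81.3]
```

```bash
python3 -m crank '[[30,0.6,-0.6,30,0,0,0],[30,0.6,-0.6,55,0,0,0],[30,0.6,-0.6,72,0,0,0],[30,0.6,-0.6,80,0,0,0],[30,0.6,-0.6,80,0,0,0],[30,0.6,-0.6,80,0,0,0]]'
python3 -c "
from h import *
delta(601.7,132.8,169)"
python3 -m crank '[[30,0,0,3,0,0,0],[30,0,0,6,0,0,0],[30,0,0,9,0,0,0],[30,0,0,11,0,0,0],[30,0,0,11,0,0,0]]'
python3 -c "
from h import *
delta(601.7,132.8,169)"
```

```text
clock: 14.9
eef_pos: [602.3, 133.7, 195.4]
eef_rot: [3.14, -0.001, 1.278]
wrist_force: [0.1, 0.4, 0.1]
finger_gap: 43.2
finger_force: 55.0
t14.90 [602.3 133.7 195.4] [ 3.140e+00 -1.000e-03  1.278e+00] F [0.1 0.4 0.1] M [-0.09  0.08 -0.04] gap 43.2 ff 55.0 j6 0.45 ->tool [-1.  -0.3 26.4]
clock: 15.4
eef_pos: [601.8, 133.8, 183.0]
eef_rot: [-3.141, 0.0, 1.278]
wrist_force: [-0.5, 0.1, -0.9]
finger_gap: 43.7
finger_force: 55.0
t15.40 [601.8 133.8 183. ] [-3.141  0.     1.278] F [-0.5  0.1 -0.9] M [-0.1   0.09  0.04] gap 43.7 ff 55.0 j6 0.45 ->tool [-1.   0.2 14. ]
```

```bash
python3 -m crank '[[30,-0.7,0,1,0,0,0],[30,-0.7,0,2,0,0,0],[30,-0.7,0,3,0,0,0],[30,-0.7,0,4,0,0,0],[30,-0.7,0,4,0,0,0]]'|grep -E "eef_pos|force"
python3 -m crank '[[30,0,0,1,0,0,0],[30,0,0,2,0,0,0],[30,0,0,2,0,0,0]]'|grep -E "eef_pos|force"
python3 -m crank '[[30,0,0,1,0,0,0],[30,0,0,2,0,0,0],[30,0,0,2,0,0,0]]'|grep -E "eef_pos|force"
```

```text
eef_pos: [601.9, 132.9, 179.8]
wrist_force: [0.8, -1.2, 2.1]
finger_force: 55.0
eef_pos: [602.3, 133.0, 178.9]
wrist_force: [-1.6, -2.6, 10.6]
finger_force: 55.0
eef_pos: [602.2, 132.9, 176.6]
wrist_force: [0.4, -2.7, 6.5]
finger_force: 55.0
```

```bash
for i in 1 2 3; do python3 -m crank '[[30,0,0,1,0,0,0],[30,0,0,2,0,0,0],[30,0,0,2,0,0,0]]'|grep -E "eef_pos|force"; done
```

```text
eef_pos: [601.6, 132.8, 172.8]
wrist_force: [1.7, -1.9, -4.2]
finger_force: 55.0
eef_pos: [601.4, 133.1, 170.5]
wrist_force: [0.4, -1.8, -7.1]
finger_force: 55.0
eef_pos: [601.7, 133.3, 169.5]
wrist_force: [-0.2, -1.2, -1.5]
finger_force: 55.0
```

It has snapped over; the bumps are drawing it down. Now press onto the face.

```bash
for i in 1 2; do python3 -m crank '[[30,0,0,1,0,0,0],[30,0,0,1.5,0,0,0],[30,0,0,1.5,0,0,0]]'|grep -E "eef_pos|force"; done
```

```text
eef_pos: [601.9, 133.2, 168.7]
wrist_force: [-1.9, 0.3, 4.9]
finger_force: 55.0
eef_pos: [602.0, 133.3, 168.6]
wrist_force: [-7.0, -1.9, 15.4]
finger_force: 55.0
```

```bash
python3 -m crank '[[30,0,0,0.7,0,0,0],[30,0,0,0.7,0,0,0],[30,0,0,0.7,0,0,0],[30,0,0,0.7,0,0,0]]'|grep -E "eef_pos|force"
python3 - <<'E'
from h import *
delta(601.7,132.8,169)
p,d,A=wrist("w10")
for c,q in blobs(p,(45,90,30),(85,255,255),60)[0]: print("green",c,q[4],"axis@250",ray(*A,*c,250).round(1))
s=optics.camera("side")[0]
cv2.imwrite("pics/fin.png",np.hstack([cv2.resize(p[150:450,150:480],(440,400)),cv2.resize(s[110:240,270:385],(354,400))])[...,::-1])
E
```

```text
eef_pos: [602.0, 133.3, 168.5]
wrist_force: [-8.7, -2.0, 20.6]
finger_force: 55.0
t18.40 [602.  133.3 168.5] [ 3.139e+00 -1.000e-03  1.278e+00] F [-8.7 -2.  20.6] M [-0.37  1.98  0.03] gap 43.5 ff 55.0 j6 0.45 ->tool [-0.6 -0.2 -0.5]
green [310.36630037 268.85103785] 819 axis@250 [608.9 159.4 250. ]
green [311.45109851 339.74610206] 5644 axis@250 [601.5 133.5 250. ]
```

View pics/fin.png

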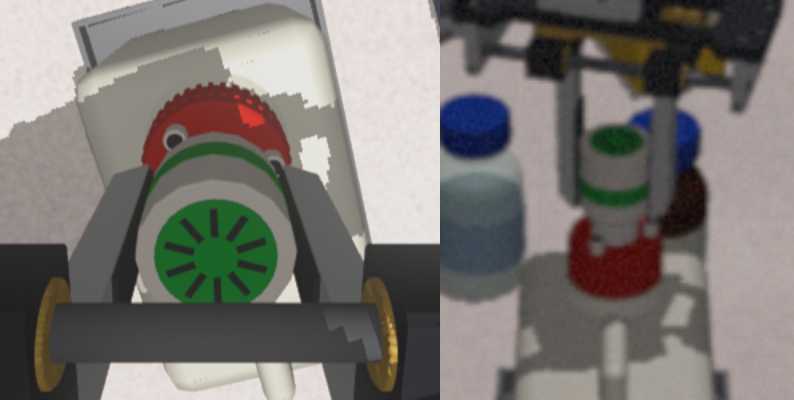

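The picture shows the filter upright on the red cap with its collar flush between the ports. Its grip is unchanged (green top at the same pixel) and it presses with about 20 N. Handing in.

```bash
python3 -c "
from cell import manip
print(manip.sign_off())"
```

```text
the job is handed in; nothing more can be done
None
```

I turned the red cap to its hard stop, snapped the green-banded filter flush onto the spigot, and handed the job in with the gripper still pressing it down at about 20 N; the sign-off returned no verdict.

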